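File the carton in the third gap

ROBOT

A 6-joint arm with a two-finger parallel gripper is mounted at the origin on the work surface. World frame = base frame: x ahead of the robot, y to its left, z up, the work surface at z = 0. Lengths are in m, angles in rad, forces in N, time in s.
With the tool pointing down it reaches from about 0.35 to 0.725 m from the base axis. Payload 4.3 kg.
Tool frame: the origin (TCP) lies on the centre line of the jaws, within the pads' length; the fingertips stand robot.nose_length ahead of it and the grasp point (between the pads) lies 6 mm ahead of it (robot.nose_length is the distance from the TCP to the fingertips, in m); z points along the fingers, y is the line along which they close (so a half turn about z gives the same grasp; the last joint's range is limited). The gripper opens to 85 mm and grips with 20 to 120 N. Pads are 22 mm wide; open, the fingers measure 114 mm over their backs; the gripper's body (76 mm by 85 mm) begins 54 mm behind the grasp point. The pads swing forward as they close: fully open they stand 13 mm farther back than shut.
Start: joints at [1.133, 0.377, 0.081, 1.274, 0, 1.46], TCP at [0.185, 0.544, 0.256] pointing down, gripper open.
Joint ranges: [-2.72, 2.72], [-0.84, 1.66], [-1.02, 1.22], [-1.77, 2.12], [-1.37, 1.28], [-3.14, 3.14]. Speed limits (rad/s): [2.57, 2.57, 3.14, 3.14, 3.14, 3.14].

INTERFACE

Orientations are given as a unit quaternion [x, y, z, w].
In Python, from plant import robot gives the robot as it stands.
- The arm moves only by the tool jog_arm, never from a script. Its argument "motion" is text: rows parted by semicolons, each of 7 numbers parted by spaces: the finger opening in cm, from 0 to 8.54, then the shift along the world's x, y, z in cm, then the turn, a rotation vector about the world's x, y, z in degrees. A call has 1 to 8 rows; each row shifts and turns the commanded pose from where the row before left it; what a row does not reach is not made up. A row lasts 1/8 s, in which the tool goes at most 62.5 mm and 10.7 degrees, less where a joint would pass 70% of its speed; a pose out of reach is approached as far as the arm can. A call with a gripper value outside its range is refused whole. The fingers move at their own pace and stop on an object; "grip_force" is the grip in N (left out, the last holds). Time passes only in rows, so rows that do not move let the fingers close. It gives the time, the measured TCP pose, the force, the opening and the grip force at its end, in the units of the state.
- robot.read_state(): the state, without advancing time (a new reading comes with each control period).
- robot.camera(name): name is "side" or "top"; returns a dict with "color" (384x512x3 uint8, blue, green, red), "fx", "fy", "cx", "cy" (pixels), "dist_coeffs" ([k1, k2, p1, p2, k3] as OpenCV has them; the pictures are not rectified), "origin" and "orientation" of the camera in the world. Camera axes: x right, y down, z forward; pixel columns grow to the right and rows downward; lengths in m; the calibration is good to about 2 mm. A picture is of the moment at which its call begins. There is no depth.
- robot.close_job(): hands the job in; it is judged then, once.
The state is a dict: "time_s": time; "joints": joint angles; "dq": joint speeds; "joint_torque": joint torques, N m; "ee_pos": TCP position; "eef_rot": TCP orientation; "contact_force": force on the tool from outside, world axes, zero at the start; "wrist_torque": the same for the moment, N m; "gripper_width": opening from 0.0 (shut) to 1.0 (fully open); "grasp_force": force on a finger pad.
Only numpy, scipy, OpenCV 4.12 (cv2) and the standard library are available. Lean on these libraries where they do the work, as an engineer would, in place of code of your own. Each camera call takes 0.05 s, during which the arm holds its last target. There are 200 camera calls.

TASK

With the fingers shut, run a fingertip along the rail on top of the back of the divider rack, counting the gaps from the end with the round post: touch the rail behind the first, then the second, then the third gap, and no further along. Then, without picking anything up, push the shuttle along its lane until the carton in it is opposite that third gap, and push the carton straight in, upright and fully home against the back. Leave everything else where it stands.

Things in the scene. Friction and masses are not known exactly. Their poses are not given: they have to be found in the camera images.
- rack: Plain sheet-steel divider rack fixed to the table, 430 mm wide (y) and 190 mm deep; its x points from the lane to the back, away from the robot at zero yaw. Origin on the table surface, mid-width, at the dividers' front ends (round noses). Floor 4 mm thick. Six gaps behind the noses, a lane in front of them, a rail on top of the back.
- gaps (a point): Middle of the rack's six gaps: rack x = 40, y = 0, on the rack's floor, 4 mm above the table. Seven dividers, 4 mm thick, tops 52 mm above the table, x 0 to 80 mm, at rack y = -162, -108, ... +162 mm, each with a round nose of 8 mm diameter: 46 mm clear between noses, 50 behind. Gaps centred at y = +135, +81, +27, -27, -81, -135 mm. The back sheet that stops a carton is at x = 80 mm.
- shuttle_mid (a point): Middle of the shuttle, 4 mm above the table, at rack x = -42.5 mm. It slides only along rack y (friction about 1 N, up to 190 mm either way) and stays where left. It is a U-shaped aluminium frame without a floor: two upright cheeks along x, 4 mm thick, inner faces 19 mm and outer faces 23 mm from its middle, rack x -87 to -4 mm, tops 42 mm above the table, joined on the robot's side by a low bar (top 14 mm above the table) and open towards the gaps.
- lane (a point): Middle of the lane: rack x = -42, y = 0, on the rack's floor, 4 mm above the table. A flat lane along y, from rack x = -88 to 0 mm (the noses), 430 mm long, with a low kerb on the robot's side (top 12 mm above the table, rack x -92 to -88) and open at both ends.
- rail (a point): Middle of the index rail, on its top: rack x = 89, y = 0, 62 mm above the table. The rail is six rigid aluminium bars in a row along y, one behind each gap, rack x 80 to 98 mm, with 3 mm notches between them in line with the dividers.
- round_post: Round upright steel post, 32 mm diameter, 72 mm tall, at one end of the index rail (26 mm beyond the last divider; rack x = 89 mm). The gaps are counted from this end. Which end it is at changes. Origin at the centre of its foot, 4 mm above the table.
- flat_plate: Flat upright steel plate, 34 x 6 x 72 mm, at the other end of the index rail. Origin at the centre of its foot.
- carton: The medicine carton to file: 80 mm (its x) x 34 mm (its y) x 48 mm high, corners rounded 3 mm, about 60 g, standing loose between the cheeks of the shuttle (2 mm of play each side), long side towards the gaps; it stands on the rack's floor and goes along with the shuttle. Origin at the centre of its underside. When it is fully home against the back sheet its origin is at rack x = +40 mm and its front is flush with the divider noses.
- rail_a: Bar of the index rail (the letter is only a name, not the count). It is one 51 mm long, 18 mm wide, 8 mm thick bar of the rail, behind the gap centred at rack y = +135 mm; origin at the bar's centre, its flat top 4 mm above that (62 mm above the table).
- rail_b: Bar of the index rail (the letter is only a name, not the count). It is one 51 mm long, 18 mm wide, 8 mm thick bar of the rail, behind the gap centred at rack y = +81 mm; origin at the bar's centre, its flat top 4 mm above that (62 mm above the table).
- rail_c: Bar of the index rail (the letter is only a name, not the count). It is one 51 mm long, 18 mm wide, 8 mm thick bar of the rail, behind the gap centred at rack y = +27 mm; origin at the bar's centre, its flat top 4 mm above that (62 mm above the table).
- rail_d: Bar of the index rail (the letter is only a name, not the count). It is one 51 mm long, 18 mm wide, 8 mm thick bar of the rail, behind the gap centred at rack y = -27 mm; origin at the bar's centre, its flat top 4 mm above that (62 mm above the table).
- rail_e: Bar of the index rail (the letter is only a name, not the count). It is one 51 mm long, 18 mm wide, 8 mm thick bar of the rail, behind the gap centred at rack y = -81 mm; origin at the bar's centre, its flat top 4 mm above that (62 mm above the table).
- rail_f: Bar of the index rail (the letter is only a name, not the count). It is one 51 mm long, 18 mm wide, 8 mm thick bar of the rail, behind the gap centred at rack y = -135 mm; origin at the bar's centre, its flat top 4 mm above that (62 mm above the table).
- filed_1: A carton like the other one, already filed home in the gap centred at rack y = +81 mm. Bystander, to be left alone.
- filed_2: A carton like the other one, already filed home in the gap centred at rack y = -81 mm. Bystander, to be left alone.
- pill_bottle: Small amber jar, 38 mm diameter, 58 mm tall, standing in the gap centred at rack y = -135 mm; origin at its foot. Bystander, to be left alone.
- syrup_bottle: Amber bottle, 56 mm diameter, 130 mm tall, on the table left of the rack; origin at its foot. Bystander, to be left alone.
- tub: White tub, 70 mm diameter, 80 mm tall, on the table right of the rack; origin at its foot. Bystander, to be left alone.
- spare_carton: Carton 90 x 60 x 45 mm lying on the table right of the rack; origin under its centre. Bystander, to be left alone.
- spatula: Spatula lying on the table left of the rack. Bystander, to be left alone.
Mind the look-alikes: they are no part of the job. Leave any yellow look-alike of the carton alone.

How it is judged:
On the way, in this order (a step that is already met when the one before it is completed fails the run):
1. a fingertip touches the rail behind the first gap from the round post (((y of round_post in the frame of rack above 0 m and contact force between the fingers and rail_a above 0.3 N) or (y of round_post in the frame of rack below 0 m and contact force between the fingers and rail_f above 0.3 N))), for 0.1 s.
2. a fingertip touches the rail behind the second gap (((y of round_post in the frame of rack above 0 m and contact force between the fingers and rail_b above 0.3 N) or (y of round_post in the frame of rack below 0 m and contact force between the fingers and rail_e above 0.3 N))), for 0.1 s.
3. a fingertip touches the rail behind the third gap (((y of round_post in the frame of rack above 0 m and contact force between the fingers and rail_c above 0.3 N) or (y of round_post in the frame of rack below 0 m and contact force between the fingers and rail_d above 0.3 N))), for 0.1 s.
4. the carton is pushed home in the third gap (((y of round_post in the frame of rack above 0 m and y of carton in the frame of rack between 0.017 and 0.037 m) or (y of round_post in the frame of rack below 0 m and y of carton in the frame of rack between -0.037 and -0.017 m)) and x of carton in the frame of rack above 0.034 m and angle between the x axis of carton and the x axis of rack, either way round below 0.2 rad and angle between carton's own z axis and vertical below 0.1 rad and height (world z) of carton below 0.009 m), for 0.1 s.
At the end, for the whole second after the job is handed in: The carton stands at rest on the rack's floor in the third gap from the round post, upright (within 0.1 rad), within 0.2 rad of the gap's direction and within 6 mm of fully home (all of step 4 and linear speed of carton below 0.02 m/s); the robot touches nothing.
It fails at once if the carton is lifted off the rack's floor (by more than about 15 mm) (height (world z) of carton above 0.019 m).
It fails at once if the rail is touched beyond the third gap from the round post (((y of round_post in the frame of rack above 0 m and contact force between the fingers and rail_d above 0.3 N) or (y of round_post in the frame of rack below 0 m and contact force between the fingers and rail_c above 0.3 N)) or ((y of round_post in the frame of rack above 0 m and contact force between the fingers and rail_e above 0.3 N) or (y of round_post in the frame of rack below 0 m and contact force between the fingers and rail_b above 0.3 N)) or ((y of round_post in the frame of rack above 0 m and contact force between the fingers and rail_f above 0.3 N) or (y of round_post in the frame of rack below 0 m and contact force between the fingers and rail_a above 0.3 N))).
It fails at once if another thing is moved by more than 30 mm or knocked over (distance of any of filed_1, filed_2, pill_bottle, syrup_bottle, tub, spare_carton, spatula from where it was at the start of the episode above 0.03 m or angle between any of filed_1, filed_2, pill_bottle, syrup_bottle, tub, spare_carton's own z axis and vertical above 0.5 rad).
It also fails if it takes over 61 s, if anything falls off the work surface, if the arm or the gripper's body presses on something with over 40 N, if the wrist force passes 120 N, or if a joint passes its speed limit or range.

## Working session

There is one attempt and no reset: what is moved stays moved. The work goes in short steps, Python scripts to look and compute and a tool call to move; the robot and the scene stay as the last step left them, time stands still between calls to the robot, and variables do not carry over. Pictures are saved under pics/ and viewed, at most 10 in all, crops included, and the job is handed in when it is done.

Besides the shell and the picture viewer there is one more tool, called after "Emit:" in YAML: its name, and indented under it one key for each argument. jog_arm: Moves the arm, as the interface text tells. Its arguments: {"type":"object","properties":{"motion":{"type":"string"},"grip_force":{"type":"number"}},"required":["motion"]}

```bash
mkdir -p pics; ls
cat > h.py <<'E'
import numpy as np,cv2
from plant import robot
from scipy.spatial.transform import Rotation as R
def K(c): return np.array([[c['fx'],0,c['cx']],[0,c['fy'],c['cy']],[0,0,1.]])
def rot(c):
    o=np.array(c['orientation']); return R.from_quat(o).as_matrix() if o.size==4 else o.reshape(3,3)
def plane(c,px,z):
    u=cv2.undistortPoints(np.array(px,float).reshape(-1,1,2),K(c),np.array(c['dist_coeffs']))[:,0]
    d=np.c_[u,np.ones(len(u))]@rot(c).T; o=np.array(c['origin'])
    return o+d*((z-o[2])/d[:,2])[:,None]
def proj(c,p):
    Rm=rot(c); q=(np.array(p,float)-c['origin'])@Rm
    return cv2.projectPoints(q.reshape(-1,1,3),np.zeros(3),np.zeros(3),K(c),np.array(c['dist_coeffs']))[0][:,0]
E
python3 - <<'E'
from h import *
print(robot.nose_length, robot.read_state())
for n in("top","side"):
    c=robot.camera(n); cv2.imwrite(f"pics/{n}0.png",c['color']); print({k:v for k,v in c.items() if k!='color'})
E
```

```text
pics
0.025 {'time_s': 0.0, 'joints': array([1.13266421e+00, 3.78092024e-01, 7.96183206e-02, 1.27440424e+00,
       3.57104850e-05, 1.46048865e+00]), 'dq': array([-9.19196858e-04, -7.71996358e-04, -9.99911901e-05, -9.86639893e-04,
       -3.79824221e-05, -1.74450527e-04]), 'joint_torque': array([ 9.28468544e-04, -4.63606560e+01,  2.69871533e+01,  2.09644058e-02,
        7.48966755e-07,  5.39347511e-06]), 'ee_pos': array([0.1848691 , 0.54382629, 0.25534136]), 'eef_rot': array([ 1.63179155e-01,  9.86595905e-01, -9.97087128e-04, -2.99035440e-04]), 'contact_force': array([-0.74325414, -0.10091501, -0.74918744]), 'wrist_torque': array([ 0.04030093, -0.00018422, -0.00358241]), 'grasp_force': 0.0, 'gripper_width': 0.9976480889322155}
{'fx': 354.73762029191647, 'fy': 354.73762029191647, 'cx': 254.24781643559723, 'cy': 188.94145381843265, 'dist_coeffs': array([0.0113183, 0.       , 0.       , 0.       , 0.       ]), 'origin': array([0.3347811 , 0.01143977, 1.088206  ]), 'orientation': array([-0.70052959,  0.70569013, -0.07389938,  0.07614866])}
{'fx': 412.8960500234729, 'fy': 412.8960500234729, 'cx': 260.9456720359415, 'cy': 189.45357707059628, 'dist_coeffs': array([-0.14129342,  0.        ,  0.        ,  0.        ,  0.        ]), 'origin': array([ 0.34756589, -0.99374808,  0.64241905]), 'orientation': array([ 0.8621787 , -0.08106876,  0.06084624, -0.49636024])}
```

View pics/top0.png

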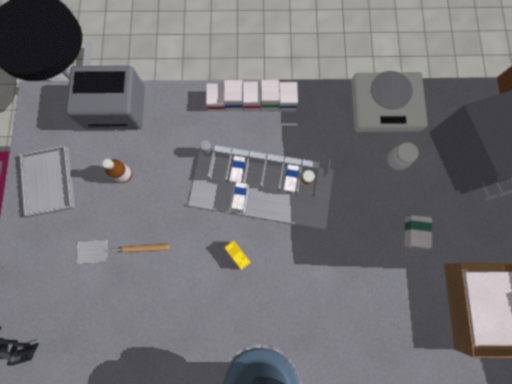

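View pics/side0.png

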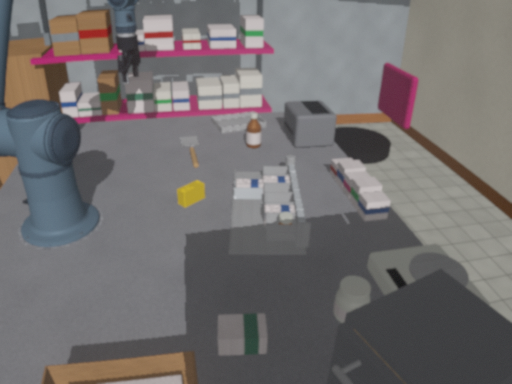

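Both views show the rack at about (262,180) in the top view. A round thing is at its left end (206,147), the carton is in the lane at (240,196), filed cartons are at (237,170) and (291,177), the jar is at (308,176), and the yellow look-alike at (237,255) lies outside the rack. I'll confirm with an enlarged crop.

Run:
```python
from h import *
im=cv2.imread("pics/top0.png")[132:236,180:345]
cv2.imwrite("pics/crop1.png",cv2.resize(im,None,fx=4.8,fy=4.8,interpolation=cv2.INTER_CUBIC))
im=cv2.imread("pics/side0.png")[150:260,220:315]
cv2.imwrite("pics/crop2.png",cv2.resize(im,None,fx=5.4,fy=5.4,interpolation=cv2.INTER_CUBIC))
```

```text
(no output)
```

View pics/crop1.png

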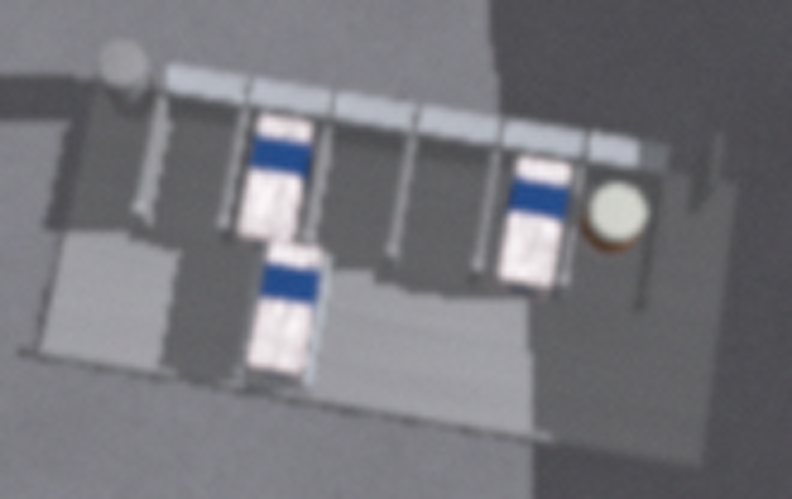

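View pics/crop2.png

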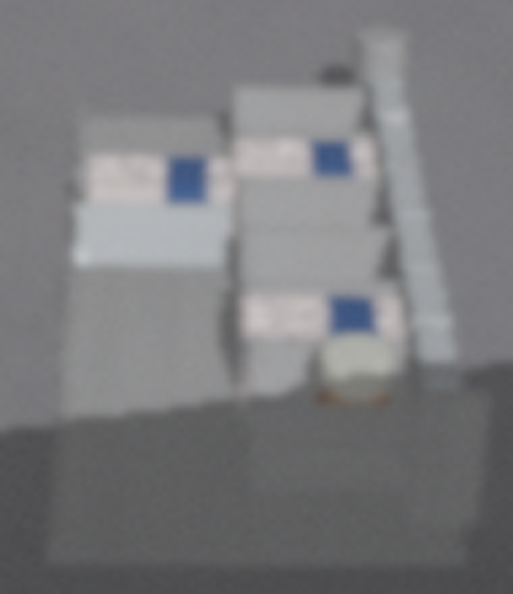

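The crops show a round post at crop1 (124,62) at the left (+y) end, with the flat plate at (718,165) on the right. So gaps count from the left: 1 is empty, 2 holds filed_1 (272,175), and 3 is empty (about 365,180), which is rail_c at y=+27. The carton to file is the white/blue one in the shuttle at (285,310). The yellow box lies outside the rack and is not it.

```bash
cat > meas.py <<'E'
from h import *
def cartons(c):
    im=c['color'].astype(int); b,g,r=im[...,0],im[...,1],im[...,2]
    roi=np.zeros(b.shape,bool); roi[140:225,180:345]=1
    blue=((b-r>50)&roi).astype(np.uint8)
    white=(((r>195)&(r-b>-14))|(b-r>45))&roi
    n,l,s,ce=cv2.connectedComponentsWithStats(white.astype(np.uint8))
    out=[]
    for i in range(1,n):
        if s[i,4]>80: out.append((ce[i],cv2.minAreaRect(np.argwhere(l==i)[:,::-1].astype(np.float32)),s[i,4]))
    nb,lb,sb,cb=cv2.connectedComponentsWithStats(blue)
    return out,[(cb[i],sb[i,4]) for i in range(1,nb) if sb[i,4]>20]
E
python3 - <<'E'
from meas import *
c=robot.camera("top"); im=c['color']
cr,bl=cartons(c)
for q in cr: print("carton",q, plane(c,[q[1][0]],.052)[0].round(4))
for q in bl: print("blue",q, plane(c,[q[0]],.052)[0].round(4))
# profile along rail
p0=np.array([165,78.])/4.8+[180,132]-.4; p1=np.array([640,152.])/4.8+[180,132]-.4
g=cv2.cvtColor(im,cv2.COLOR_BGR2GRAY).astype(np.float32)
d=(p1-p0)/np.linalg.norm(p1-p0); n=np.array([-d[1],d[0]]);L=np.linalg.norm(p1-p0)
t=np.arange(-8,L+12,.25); w=np.arange(-8,8.1,.25)
S=p0+t[:,None,None]*d+w[None,:,None]*n
G=cv2.remap(g,S[...,0].astype(np.float32),S[...,1].astype(np.float32),cv2.INTER_LINEAR)
# centre line
idx=[i for i in range(len(t)) if 3<t[i]<L-4]
cw=[];tt=[]
for i in idx:
    a=G[i]-np.median(G[i]); m=(a>.5*a.max())&(abs(w)<4); cw.append((w[m]*a[m]).sum()/a[m].sum()); tt.append(t[i])
k=np.polyfit(tt,cw,1); print("centre",k)
prof=np.array([np.interp(np.polyval(k,t[i])+np.arange(-1,1.1,.25),w,G[i]).mean() for i in range(len(t))])
mins=[i for i in range(4,len(t)-4) if prof[i]==prof[i-8 if i>8 else 0:i+9].min() and prof[i]<np.median(prof)-4 and 3<t[i]<L]
print("notch",[(t[i],prof[i]) for i in mins]); 
px=[p0+t[i]*d+np.polyval(k,t[i])*n for i in mins]
W=plane(c,px,.062); print(W.round(4), np.diff(W[:,:2],axis=0))
e=plane(c,[p0+0*d+np.polyval(k,0)*n,p0+L*d+np.polyval(k,L)*n],.062);print(e)
E
```

```text
carton (array([238.00833333, 184.77916667]), ((238.17510986328125, 184.45175170898438), (47.52178192138672, 15.531855583190918), 85.91438293457031), np.int32(480)) [0.5726 0.062  0.052 ]
carton (array([290.956, 177.976]), ((291.0152893066406, 177.6353759765625), (11.432160377502441, 24.78069496154785), 7.594643592834473), np.int32(250)) [ 0.5924 -0.0968  0.052 ]
blue (array([238.08450704, 164.01408451]), np.int32(71)) [0.6362 0.0625 0.052 ]
blue (array([291.76056338, 172.95774648]), np.int32(71)) [ 0.6069 -0.0995  0.052 ]
blue (array([239.95890411, 190.69863014]), np.int32(73)) [0.5534 0.0567 0.052 ]
centre [nan nan]
notch []<stdin>:17: RuntimeWarning: invalid value encountered in scalar divide
Traceback (most recent call last):
  File "h.py", line 8, in plane
    u=cv2.undistortPoints(np.array(px,float).reshape(-1,1,2),K(c),np.array(c['dist_coeffs']))[:,0]
      ~~~~~~~~~~~~~~~~~~~^^^^^^^^^^^^^^^^^^^^^^^^^^^^^^^^^^^^^^^^^^^^^^^^^^^^^^^^^^^^^^^^^^^^
cv2.error: OpenCV(4.12.0) /io/opencv/modules/calib3d/src/undistort.dispatch.cpp:347: error: (-215:Assertion failed) CV_IS_MAT(_src) && CV_IS_MAT(_dst) && (_src->rows == 1 || _src->cols == 1) && (_dst->rows == 1 || _dst->cols == 1) && _src->cols + _src->rows - 1 == _dst->rows + _dst->cols - 1 && (CV_MAT_TYPE(_src->type) == CV_32FC2 || CV_MAT_TYPE(_src->type) == CV_64FC2) && (CV_MAT_TYPE(_dst->type) == CV_32FC2 || CV_MAT_TYPE(_dst->type) == CV_64FC2) in function 'cvUndistortPointsInternal'
```

Run:
```python
from meas import *
im=cv2.imread("pics/top0.png"); c=robot.camera("top")
N=np.array([[248,91],[333,105],[416,119],[501,132],[585,145]])/4.8+[180,132]-.4
W=plane(c,N,.062)[:,:2]; ry=np.array([108,54,0,-54,-108])/1e3
# W = o + ry*u
A=np.polyfit(ry,W,1); print("u",A[0],"yaw",np.degrees(np.arctan2(-A[0][0],A[0][1])),"o",A[1]); print((W-np.outer(ry,A[0])-A[1])*1e3)
g=im.astype(int); m=(g.sum(2)>510)&(g[...,0]-g[...,2]>8)&(g[...,0]-g[...,2]<45); m[:144]=0;m[172:]=0;m[:,:205]=0;m[:,320:]=0
n,l,s,ce=cv2.connectedComponentsWithStats(m.astype(np.uint8))
P=np.argwhere(m)[:,::-1]; P=np.array([p for p in P if abs((p[1]-np.polyval(np.polyfit(N[:,0],N[:,1],1),p[0])))<4])
print(len(P), cv2.minAreaRect(P.astype(np.float32)))
x=np.arange(216,306); yc=[P[P[:,0]==a,1].mean() if (P[:,0]==a).any() else np.nan for a in x]
ok=~np.isnan(yc); k=np.polyfit(x[ok],np.array(yc)[ok],1); V=plane(c,[[a,np.polyval(k,a)] for a in (216,305)],.062)[:,:2];dv=V[0]-V[1]
print("centre line",V,np.degrees(np.arctan2(-dv[0],dv[1])))
yaw=np.radians(-10.); 
for y in np.radians([-9.5,-10,-10.5]):
  ex=np.array([np.cos(y),np.sin(y)]);ey=np.array([-ex[1],ex[0]])
  O=A[1]-.089*ex
  for nm,p in(("f1b",(.6362,.0625)),("f2b",(.6069,-.0995)),("cb",(.5534,.0567)),("f2",(.5924,-.0968))): print(nm,((np.array(p)-O)@np.c_[ex,ey]).round(4),end=" ")
  print()
```

```text
u [0.17213552 0.97809326] yaw -9.981323819688086 o [ 0.65696497 -0.02319918]
[[ 0.29453344  0.33271806]
 [-0.08453108 -0.48185695]
 [-0.42144159  0.17243982]
 [-0.08165735 -0.23018101]
 [ 0.29309658  0.20688009]]
361 ((263.00787353515625, 155.45211791992188), (97.80918884277344, 4.2223286628723145), 9.30993938446045)
centre line [[ 0.68520342  0.12918307]
 [ 0.63664807 -0.13914265]] -10.257061084145027
f1b [0.0544 0.0811] f2b [ 0.0522 -0.0835] cb [-0.0263  0.0617] f2 [ 0.0375 -0.0832] 
f1b [0.0537 0.0808] f2b [ 0.0529 -0.0838] cb [-0.0269  0.0607] f2 [ 0.0382 -0.0837] 
f1b [0.053  0.0805] f2b [ 0.0537 -0.0841] cb [-0.0274  0.0597] f2 [ 0.0389 -0.0841]
```

Rack yaw is about -10.2°, with the rail's middle at (0.6575,-0.023). The carton is at rack (-0.040,+0.060), so the shuttle has to go 33 mm towards -y. First I shut the fingers, turn them so they close along rack x, and move above rail_a at about (0.681,0.110).

Emit:
jog_arm:
  motion: "0 3.1 -2.7 0 0 0 -5.1;0 3.1 -2.7 0 0 0 -5.1;0 3.1 -2.7 0 0 0 -5.1;0 3.1 -2.7 0 0 0 -5.1;0 3.1 -2.7 0 0 0 -5.1;0 3.1 -2.7 0 0 0 -5.1;0 3.1 -2.7 0 0 0 -5.1;0 3.1 -2.7 0 0 0 -5.1"
  grip_force: 20

```text
time_s: 1.2
ee_pos: [0.4339, 0.3274, 0.2562]
eef_rot: [0.498, 0.867, -0.0, -0.0]
contact_force: [0.4, 0.5, -0.5]
gripper_width: 0.001
grasp_force: 0.0
```

Emit:
jog_arm:
  motion: "0 3.1 -2.7 0 0 0 -5.1;0 3.1 -2.7 0 0 0 -5.1;0 3.1 -2.7 0 0 0 -5.1;0 3.1 -2.7 0 0 0 -5.1;0 3.1 -2.7 0 0 0 -5.1;0 3.1 -2.7 0 0 0 -5.1;0 3.1 -2.7 0 0 0 -5.1;0 3.1 -2.7 0 0 0 -5.1"

```text
time_s: 2.2
ee_pos: [0.6819, 0.1114, 0.256]
eef_rot: [0.769, 0.639, -0.0, -0.0]
contact_force: [-0.2, -0.4, 0.3]
gripper_width: 0.0
grasp_force: 0.0
```

Emit:
jog_arm:
  motion: "0 0 0 -5 0 0 0;0 0 0 -5 0 0 0;0 0 0 -4 0 0 0;0 0 0 0 0 0 0;0 0 0 0 0 0 0"

```text
time_s: 2.82
ee_pos: [0.682, 0.1125, 0.118]
eef_rot: [0.768, 0.64, 0.001, 0.001]
contact_force: [0.3, 0.8, 0.2]
gripper_width: 0.002
grasp_force: 0.0
```

Emit:
jog_arm:
  motion: "0 -0.1 -0.2 -1.3 0 0 0;0 0 0 -1.2 0 0 0;0 0 0 -0.4 0 0 0;0 0 0 -0.1 0 0 0;0 0 0 0 0 0 0"

```text
time_s: 3.45
ee_pos: [0.6796, 0.1103, 0.0871]
eef_rot: [0.768, 0.64, -0.0, -0.0]
contact_force: [-2.8, -0.7, 5.7]
gripper_width: 0.002
grasp_force: 2.6
```

Contact is at tip z 0.062, the rail top. I'll hold one row, then lift, go 54 mm along and touch the second.

Emit:
jog_arm:
  motion: "0 0 0 0 0 0 0;0 0 0 1.5 0 0 0;0 -0.5 -2.65 0 0 0 0;0 -0.45 -2.65 0 0 0 0;0 0 0 0 0 0 0;0 0 0 -1.0 0 0 0;0 0 0 -0.5 0 0 0;0 0 0 0 0 0 0"

```text
time_s: 4.45
ee_pos: [0.6706, 0.0583, 0.0871]
eef_rot: [0.768, 0.641, 0.0, 0.0]
contact_force: [-2.2, -1.2, 7.1]
gripper_width: 0.001
grasp_force: 3.5
```

Emit:
jog_arm:
  motion: "0 0 0 0 0 0 0;0 0 0 1.5 0 0 0;0 -0.45 -2.7 0 0 0 0;0 -0.4 -2.7 0 0 0 0;0 0 0 0 0 0 0;0 0 0 -1.0 0 0 0;0 0 0 -0.5 0 0 0;0 0 0 0 0 0 0"

```text
time_s: 5.45
ee_pos: [0.662, 0.0046, 0.0871]
eef_rot: [0.768, 0.641, 0.0, 0.0]
contact_force: [-2.5, 0.7, 7.7]
gripper_width: -0.0
grasp_force: 3.8
```

Run:
```python
from h import *
for n,(y0,y1,x0,x1) in {"top":(125,229,180,345),"side":(120,230,210,320)}.items():
    im=robot.camera(n)['color']; cv2.imwrite(f"pics/{n}3.png",cv2.resize(im[y0:y1,x0:x1],None,fx=4.8,fy=4.8,interpolation=cv2.INTER_CUBIC))
```

```text
(no output)
```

View pics/side3.png

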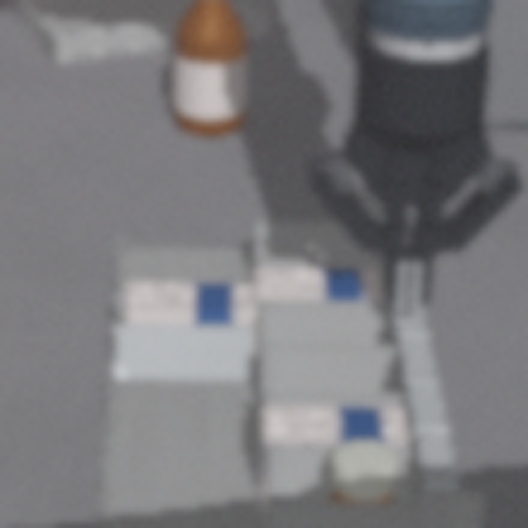

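The side crop shows the shut fingers on the third bar at (410,300) and everything else in place; the contact force is good. Now I lift and go to the +y side of the shuttle, rack (-45,+115) → world (0.546,0.114).

Emit:
jog_arm:
  motion: "0 0 0 0 0 0 0;0 0 0 5 0 0 0;0 0 0 2.5 0 0 0;0 -3.9 3.6 0 0 0 0;0 -3.9 3.6 0 0 0 0;0 -3.8 3.7 0 0 0 0;0 0 0 0 0 0 0;0 0 0 0 0 0 0"

```text
time_s: 6.55
ee_pos: [0.5465, 0.113, 0.1612]
eef_rot: [0.768, 0.641, 0.0, 0.0]
contact_force: [-0.2, -0.5, -0.0]
gripper_width: -0.001
grasp_force: 0.0
```

Emit:
jog_arm:
  motion: "0 0 0 -4 0 0 0;0 0 0 -4 0 0 0;0 0 0 -3.4 0 0 0;0 0 0 -0.5 0 0 0;0 0 0 0 0 0 0"

```text
time_s: 7.18
ee_pos: [0.5472, 0.112, 0.0427]
eef_rot: [0.768, 0.64, 0.0, 0.0]
contact_force: [0.0, -0.3, 0.4]
gripper_width: 0.008
grasp_force: 0.0
```

Emit:
jog_arm:
  motion: "0 -0.18 -0.98 0 0 0 0;0 -0.18 -0.98 0 0 0 0;0 -0.11 -0.59 0 0 0 0;0 -0.11 -0.59 0 0 0 0;0 -0.11 -0.59 0 0 0 0;0 -0.11 -0.59 0 0 0 0;0 -0.07 -0.4 0 0 0 0;0 0 0 0 0 0 0"

```text
time_s: 8.18
ee_pos: [0.5368, 0.0647, 0.042]
eef_rot: [0.768, 0.64, -0.001, -0.0]
contact_force: [0.3, 0.6, -0.4]
gripper_width: 0.002
grasp_force: 0.0
```

Run:
```python
from meas import *
c=robot.camera("top"); cr,bl=cartons(c)
y=np.radians(-10.2);ex=np.array([np.cos(y),np.sin(y)]);ey=np.array([-ex[1],ex[0]]);O=np.array([.6573,-.0232])-.089*ex
for q in bl: print(q[0].round(1),q[1],((plane(c,[q[0]],.052)[0,:2]-O)@np.c_[ex,ey]).round(4))
s=robot.read_state();print(((s['ee_pos'][:2]-O)@np.c_[ex,ey]).round(4),s['contact_force'])
im=c['color'][125:229,180:345]; cv2.imwrite("pics/top4.png",cv2.resize(im,None,fx=4.8,fy=4.8,interpolation=cv2.INTER_CUBIC))
```

```text
[291.7 172.9] 72 [ 0.0531 -0.0838]
[252.1 192.9] 37 [-0.0277  0.0233]
[-0.0453  0.0653] [-0.74398207 -0.30998768  0.16412999]
```

View pics/top4.png

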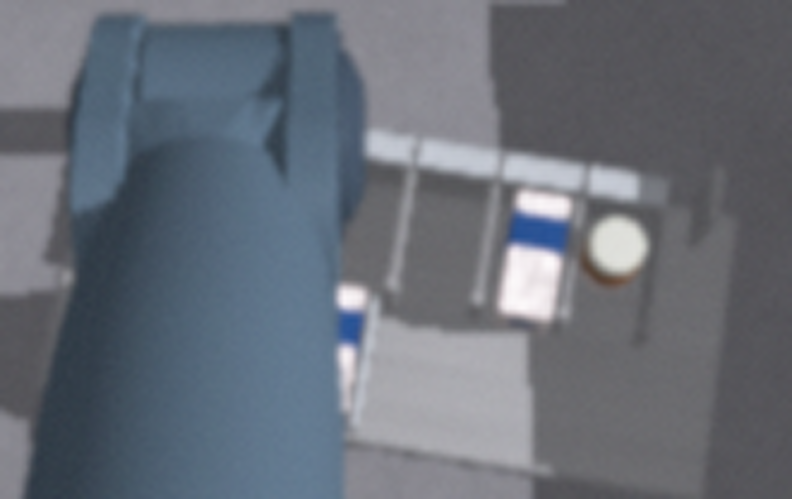

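The crop shows the carton half hidden by the arm at (350,350), moved along with the shuttle (right cheek at 368,370); the rest is unmoved. Another 5 mm, then I back off, rise and look.

Emit:
jog_arm:
  motion: "0 -0.05 -0.25 0 0 0 0;0 -0.04 -0.24 0 0 0 0;0 0 0 0 0 0 0;0 0.2 1 0 0 0 0;0 0.2 1 0 0 0 0;0 0 0 5 0 0 0;0 0 0 5 0 0 0"

```text
time_s: 9.1
ee_pos: [0.54, 0.0812, 0.143]
eef_rot: [0.768, 0.641, -0.001, -0.0]
contact_force: [1.4, 0.2, 0.3]
gripper_width: 0.002
grasp_force: 0.0
```

Emit:
jog_arm:
  motion: "0 -2 6 0 0 0 0;0 -2 6 0 0 0 0;0 -2 4 0 0 0 0;0 0 0 0 0 0 0"

```text
time_s: 9.6
ee_pos: [0.4794, 0.242, 0.1425]
eef_rot: [0.766, 0.642, 0.0, -0.0]
contact_force: [0.4, -0.5, 0.8]
gripper_width: 0.003
grasp_force: 0.0
```

```bash
cat > look.py <<'E'
from meas import *
import sys
c=robot.camera("top"); cr,bl=cartons(c)
y=np.radians(-10.2);ex=np.array([np.cos(y),np.sin(y)]);ey=np.array([-ex[1],ex[0]]);O=np.array([.6573,-.0232])-.089*ex
for q in bl: print(q[0].round(1),q[1],((plane(c,[q[0]],.052)[0,:2]-O)@np.c_[ex,ey]).round(4))
s=robot.read_state();print(O,s['ee_pos'],((s['ee_pos'][:2]-O)@np.c_[ex,ey]).round(4),s['contact_force'])
im=c['color'][125:229,180:345]; cv2.imwrite(f"pics/{sys.argv[1]}.png",cv2.resize(im,None,fx=4.8,fy=4.8,interpolation=cv2.INTER_CUBIC))
E
python3 look.py top5
```

```text
[238.1 164. ] 73 [0.0531 0.0806]
[291.7 172.9] 72 [ 0.0531 -0.0838]
[250.5 192.5] 79 [-0.0273  0.0283]
[ 0.56970659 -0.00743946] [0.4803834  0.2405065  0.14243967] [-0.1318  0.2282] [ 1.30315556  0.17783325 -0.57821162]
```

View pics/top5.png

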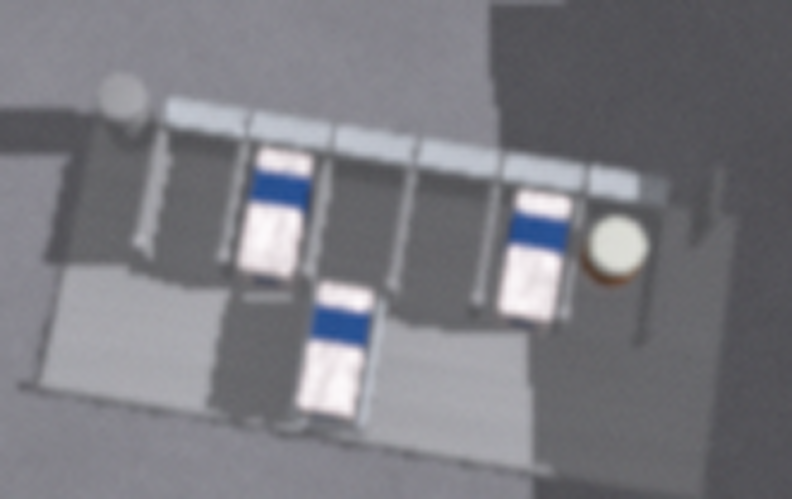

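The crop shows the carton at (335,350), opposite the third gap (noses 308 and 393); rack y is 0.028, inside the ±6 mm. Now I go behind it: rack (-115,+27) → world (0.461,0.040).

Emit:
jog_arm:
  motion: "0 -0.5 -5 0 0 0 0;0 -0.5 -5 0 0 0 0;0 -0.5 -5 0 0 0 0;0 -0.4 -5.1 0 0 0 0;0 0 0 0 0 0 0;0 0 0 -4.5 0 0 0;0 0 0 -4.7 0 0 0;0 0 0 0 0 0 0"

```text
time_s: 10.65
ee_pos: [0.4587, 0.0383, 0.0477]
eef_rot: [0.768, 0.64, -0.003, -0.003]
contact_force: [0.2, -0.7, 0.2]
gripper_width: -0.003
grasp_force: 0.0
```

Emit:
jog_arm:
  motion: "0 1.0 -0.02 0.1 0 0 0;0 0.98 -0.17 0 0 0 0;0 0.98 -0.18 0 0 0 0;0 0.98 -0.18 0 0 0 0;0 0.98 -0.18 0 0 0 0;0 0.98 -0.17 0 0 0 0;0 0.98 -0.18 0 0 0 0;0 0 0 0 0 0 0"

```text
time_s: 11.65
ee_pos: [0.5321, 0.0269, 0.0514]
eef_rot: [0.768, 0.64, 0.0, 0.0]
contact_force: [0.3, 0.5, -0.4]
gripper_width: -0.0
grasp_force: 0.0
```

Emit:
jog_arm:
  motion: "0 0.79 -0.14 0 0 0 0;0 0.79 -0.14 0 0 0 0;0 0.79 -0.14 0 0 0 0;0 0 0 0 0 0 0"

```text
time_s: 12.15
ee_pos: [0.5556, 0.0227, 0.0515]
eef_rot: [0.768, 0.64, 0.0, 0.0]
contact_force: [-0.5, -0.3, -0.6]
gripper_width: -0.001
grasp_force: 0.0
```

Emit:
jog_arm:
  motion: "0 0.2 -0.04 0 0 0 0;0 0.2 -0.03 0 0 0 0;0 0 0 0 0 0 0"

```text
time_s: 12.52
ee_pos: [0.5585, 0.0222, 0.0513]
eef_rot: [0.768, 0.64, 0.0, 0.0]
contact_force: [-0.2, 0.1, -0.2]
gripper_width: 0.003
grasp_force: 0.0
```

```bash
python3 look.py top6; python3 -c "
from h import *
im=robot.camera('side')['color'][120:230,210:320];cv2.imwrite('pics/side6.png',cv2.resize(im,None,fx=4.8,fy=4.8,interpolation=cv2.INTER_CUBIC))"
```

```text
[291.7 172.9] 72 [ 0.0531 -0.0838]
[ 0.56970659 -0.00743946] [0.55852334 0.02220937 0.05135142] [-0.0163  0.0272] [-0.23610973 -0.21604701 -0.19713436]
```

View pics/side6.png

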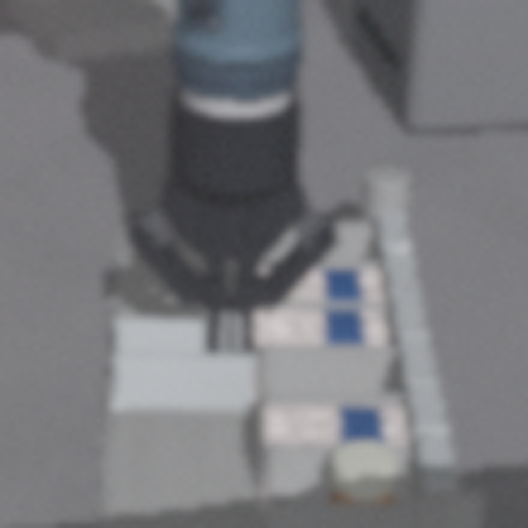

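The side crop shows the carton at (320,325), upright in the third gap beside filed_1 and nearly level with it. I push gently until it stops.

Emit:
jog_arm:
  motion: "0 0.1 -0.02 0 0 0 0;0 0.1 -0.02 0 0 0 0;0 0 0 0 0 0 0"

```text
time_s: 13.0
ee_pos: [0.5606, 0.0218, 0.0513]
eef_rot: [0.768, 0.64, 0.0, 0.0]
contact_force: [-0.0, -0.1, -0.2]
gripper_width: -0.003
grasp_force: 0.1
```

Emit:
jog_arm:
  motion: "0 0.1 -0.02 0 0 0 0;0 0 0 0 0 0 0"

```text
time_s: 13.25
ee_pos: [0.5616, 0.0216, 0.0513]
eef_rot: [0.768, 0.64, 0.0, 0.0]
contact_force: [1.2, -0.3, 0.4]
gripper_width: 0.001
grasp_force: 0.1
```

Emit:
jog_arm:
  motion: "0 0.1 -0.02 0 0 0 0;0 0 0 0 0 0 0"

```text
time_s: 13.5
ee_pos: [0.5626, 0.0214, 0.0513]
eef_rot: [0.768, 0.64, 0.0, 0.0]
contact_force: [0.2, -1.1, 0.3]
gripper_width: -0.002
grasp_force: 0.1
```

Emit:
jog_arm:
  motion: "0 0.1 -0.02 0 0 0 0;0 0 0 0 0 0 0"

```text
time_s: 13.75
ee_pos: [0.5628, 0.0213, 0.0512]
eef_rot: [0.768, 0.64, -0.0, -0.0]
contact_force: [-2.7, 0.6, 2.9]
gripper_width: 0.002
grasp_force: 1.6
```

Contact with the back: the tool stopped advancing, at -2.7 N. I retreat straight back and up, then check.

Emit:
jog_arm:
  motion: "0 -1 0.18 0 0 0 0;0 -2 0.35 0 0 0 0;0 -3 0.53 0 0 0 0;0 -5 0.9 0 0 0 0;0 0 0 5 0 0 0;0 0 0 5 0 0 0;0 0 5 0 0 0 0;0 0 5 0 0 0 0"

```text
time_s: 14.75
ee_pos: [0.4544, 0.1416, 0.1526]
eef_rot: [0.769, 0.639, 0.002, 0.001]
contact_force: [0.1, 0.2, -0.4]
gripper_width: 0.0
grasp_force: 0.0
```

Emit:
jog_arm:
  motion: "0 0 5 0 0 0 0;0 0 5 0 0 0 0;0 0 0 0 0 0 0;0 0 0 0 0 0 0"

```text
time_s: 15.25
ee_pos: [0.4532, 0.2404, 0.1512]
eef_rot: [0.768, 0.64, -0.0, 0.0]
contact_force: [0.1, -0.4, -0.2]
gripper_width: -0.002
grasp_force: 0.0
```

```bash
python3 look.py top7
```

```text
[238.1 164.1] 74 [0.053  0.0806]
[255.4 166.3] 75 [0.0548 0.0276]
[291.7 172.9] 72 [ 0.0531 -0.0838]
[ 0.56970659 -0.00743946] [0.45320369 0.23988481 0.1511703 ] [-0.1585  0.2228] [-0.99040032  0.25287442 -0.41871121]
```

View pics/top7.png

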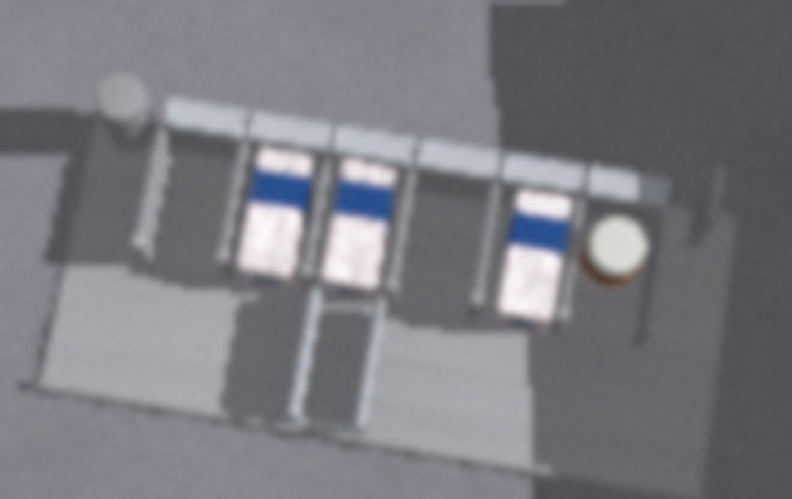

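The crop shows the carton home in the third gap at (357,225), in line with the filed ones (rack y 0.0276). The shuttle is left empty in the lane and nothing else has moved, so I hand the job in.

```bash
python3 -c "
from plant import robot
print(robot.close_job())"
```

```text
the job is handed in; nothing more can be done
None
```

I touched the rail behind gaps 1, 2 and 3 in order, pushed the carton fully home and upright in the third gap from the round post, and handed the job in; no verdict came back.

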